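# Show the empty pill organizer to the phone camera

## Robot

A 6-joint arm with a two-finger parallel gripper is mounted at the origin on the work surface. World frame = base frame: x ahead of the robot, y to its left, z up, the work surface at z = 0. Lengths are in m, angles in degrees, forces in N, time in s.
With the tool pointing down it reaches from about 0.375 to 0.9 m from the base axis. Payload 3.1 kg.
Tool frame: the origin (TCP) lies at the very end of the fingers, on their centre line; the grasp point (between the pads) lies bot.grip_point_offset behind it (bot.grip_point_offset is the distance from the TCP to the grasp point, in m); z points along the fingers, y is the line along which they close (so a half turn about z gives the same grasp; the last joint's range is limited). The gripper opens to 87 mm and grips with 3 to 60 N. Pads are 19 mm wide; open, the fingers measure 117 mm over their backs; the gripper's body (75 mm by 190 mm) begins 51 mm behind the grasp point.
Start: joints at [-86.087, 30.224, 82.088, -0, 67.689, -10.227], TCP at [0.153, -0.606, 0.223] pointing down, gripper open.
Joint ranges: [-176.69, 176.69], [-43.24, 126.21], [12.49, 139.97], [-82, 262], [0, 151.66], [-163.58, 163.58]. Speed limits (degrees/s): [159.86, 159.86, 180, 180, 180, 180].

## Interface

Orientations are given as a 3x3 rotation matrix whose columns are the frame's x, y, z axes.
In Python, from rig import bot, viewer, ticket gives the robot as it stands.
- The arm moves only by the tool servo_tool, never from a script. Its argument "targets" is a list of rows, each an object with "offset": the shift along the tool's x, y, z in m, a list of three; "dr": the turn, a rotation vector about the tool's x, y, z in degrees, a list of three. In form: [{"offset": [x, y, z], "dr": [ax, ay, az]}, ...]. A call has 1 to 20 rows; each row is the pose to reach, as a shift and turn from the pose commanded when the call began, along the tool's axes at that moment; what a row does not reach only later rows make up. A row lasts 1/12 s, in which the tool goes at most 41.7 mm and 7.16 degrees, less where a joint would pass 70% of its speed; a pose out of reach is approached as far as the arm can. A call with a gripper value outside its range is refused whole. "gripper" is the gripper command: -1 is fully open, 1 is shut, values between are in proportion, set as the call begins (left out, the last holds). The fingers move at their own pace and stop on an object; the grip force is fixed at half the most. Time passes only in rows, so rows that repeat a pose let the fingers close. It gives the time, the measured TCP pose, the force, the opening and the grip force at its end, in the units of the state.
- bot.read_state(): the state, without advancing time (a new reading comes with each control period).
- viewer.capture(name): name is "scene" or "top"; returns a dict with "color" (400x640x3 uint8, red, green, blue), "camera_matrix" (3x3 intrinsics, pixels), "k1" (the pictures are not rectified: a ray, as slopes to the right and down, at radius r is drawn at 1 + k1 r^2 times it, then the intrinsics apply), "R" (3x3) and "t" (3): a world point X has camera coordinates R X + t. Camera axes: x right, y down, z forward; pixel columns grow to the right and rows downward; lengths in m; the calibration is good to about 2 mm. A picture is of the moment at which its call begins. There is no depth.
- ticket.hand_in(): hands the job in; it is judged then, once.
The state is a dict: "time_s": time; "joint_positions": joint angles; "qvel": joint speeds; "tau": joint torques, N m; "position": TCP position; "tcp_rot": TCP orientation; "force": force on the tool from outside, world axes, zero at the start; "moment": the same for the moment, N m; "opening": opening from 0.0 (shut) to 1.0 (fully open); "grasp_force": force on a finger pad.
Only numpy, scipy, OpenCV 4.12 (cv2) and the standard library are available. Lean on these libraries where they do the work, as an engineer would, in place of code of your own. Each camera call takes 0.05 s, during which the arm holds its last target. There are 200 camera calls.

## Task

A nurse on a video call wants to see from below that the weekly pill organizer is empty. Pull the drawer of the clear caddy right out to its stop and leave it open, lift the organizer out, and finish while holding it still in the air about 15 cm in front of the phone's front camera lens, centred on the lens, its underside squarely facing the lens and its long side level, parallel to the phone's width. Keep holding it there at the end (do not put it down), do not bump the phone or its stand, and leave all the other things where they are.

Things in the scene. Friction and masses are not known exactly. Their poses are not given: they have to be found in the camera images.
- caddy: clear acrylic caddy fixed to the cabinet top, open in front (its roof begins 25 mm behind the front edge): 140 deep (x) x 196 wide (y) x 62 high (z) mm, left or right of the phone. Origin: centre of its underside. x points from front to back, so its drawer comes out along -x. A balm jar 38 across, 34 high stands on the rear half of its roof.
- drawer (a joint): how far the white drawer is out, m: 0 shut, 0.115 at its stop; starts up to 0.01 out. A return spring (0.5 N shut, 3.4 N at the stop) and 5 N runner friction resist the pull; the friction keeps it where it is left. Tray inside 122 (x) x 176 (y) mm; heights above the cabinet top: floor 10, side and rear walls 32, front panel 56 mm.
- drawer_pull (a point): the drawer's pull: an upright round post, 18 mm diameter, from 14 to 52 mm above the cabinet top, 45 mm in front of the front panel, joined to it by a bracket 8 mm wide, 18 to 30 mm high. The point is on the post's axis 36 mm above the cabinet top; moves with the drawer. Axes as the caddy's.
- organizer: empty weekly pill organizer, clear blue plastic, seven closed lids in a row on top (they stay shut): 36 (x) x 150 (y) x 28 (z) mm, about 0.07 kg, loose, lids up on the drawer's floor, roughly along the drawer's width; under the caddy's roof until the drawer is out. Origin: centre of its underside; y along its length, z out through the lids.
- stand: small aluminium phone stand fixed to the cabinet top, 130 x 85 mm base. Origin: centre of its underside.
- phone: white phone 150 (x) x 72 (y) x 8 (z) mm fixed on the stand, leaning back 35 degrees from lying flat, screen facing up and towards the robot's side. Origin: its centre, 70 mm above the cabinet top. x along its length, pointing up to the end with the lens; y along its width, level; z straight out of the screen.
- lens (a point): front camera lens, a black dot 7 mm across in the middle of the border at the phone's upper end: in the phone's frame 66 mm along x and 4 mm along z. Axes as the phone's: the lens looks along +z.
Things that resemble listed ones, but are neither listed nor needed, are in the scene too. Of the things like the stand, leave any that is orange; of the rest the smaller one is meant.

How it is judged:
By the outcome, as a careful person would: the job done as asked, in the order asked, and still so for the second after the job is handed in, while the arm keeps its last pose, push and grip.
It also fails if it takes over 54 s, if anything falls off the work surface, if the arm or the gripper's body presses on something with over 40 N, if the wrist force passes 120 N, or if a joint passes its speed limit or range.

## Working session

There is one attempt and no reset: what is moved stays moved. The work goes in short steps, Python scripts to look and compute and a tool call to move; the robot and the scene stay as the last step left them, time stands still between calls to the robot, and variables do not carry over. Pictures are saved under pics/ and viewed, at most 10 in all, crops included, and the job is handed in when it is done.

Besides the shell and the picture viewer there is one more tool, called as a command line: name --argument value ..., lists and objects as JSON in quotes. servo_tool: Moves the arm, as the interface text tells. Its arguments: {"type":"object","properties":{"targets":{"type":"array"},"gripper":{"type":"number"}},"required":["targets"]}

```bash
ls; mkdir -p pics; cat > h.py <<'E'
import numpy as np, cv2
from rig import bot, viewer, ticket
def snap(n,f):
    c=viewer.capture(n); cv2.imwrite(f'pics/{f}.png',c['color'][:,:,::-1]); np.savez(f'pics/{f}.npz',**c); return c
def load(f): return dict(np.load(f'pics/{f}.npz'))
def ray(c,uv):
    K=c['camera_matrix']; uv=np.atleast_2d(np.array(uv,float))
    d=np.stack([(uv[:,0]-K[0,2])/K[0,0],(uv[:,1]-K[1,2])/K[1,1]],1)
    s=d.copy()
    for _ in range(20): s=d/(1+float(c['k1'])*(s**2).sum(1,keepdims=True))
    R=c['R']; o=-R.T@c['t']
    return o,np.c_[s,np.ones(len(s))]@R
def onz(c,uv,z):
    o,d=ray(c,uv); return o+d*((z-o[2])/d[:,2])[:,None]
def proj(c,X):
    p=np.atleast_2d(X)@c['R'].T+c['t']; s=p[:,:2]/p[:,2:]; s=s*(1+float(c['k1'])*(s**2).sum(1,keepdims=True))
    K=c['camera_matrix']; return s*[K[0,0],K[1,1]]+[K[0,2],K[1,2]]
def tri(c1,a,c2,b):
    o1,d1=ray(c1,a);o2,d2=ray(c2,b);d1=d1[0];d2=d2[0]
    t=np.linalg.lstsq(np.c_[d1,-d2],o2-o1,rcond=None)[0]
    p,q=o1+t[0]*d1,o2+t[1]*d2; return (p+q)/2,np.linalg.norm(p-q)
E
python3 - <<'E'
from h import *
for n in('scene','top'):
    c=snap(n,n+'0'); print(n,c['camera_matrix'].round(1).tolist(),c['k1'],(-c['R'].T@c['t']).round(3),c['R'].round(2).tolist())
s=bot.read_state();print(s,bot.grip_point_offset)
E
```

```text
pics
scene [[410.1, 0.0, 322.3], [0.0, 410.1, 195.8], [0.0, 0.0, 1.0]] -0.0813080776100563 [0.815 0.384 0.799] [[-0.85, 0.52, 0.02], [0.4, 0.68, -0.61], [-0.33, -0.52, -0.79]]
top [[431.6, 0.0, 322.3], [0.0, 431.6, 200.1], [0.0, 0.0, 1.0]] 0.016918307734219047 [ 0.384 -0.09   1.038] [[-0.02, -1.0, -0.02], [-0.98, 0.02, -0.18], [0.18, 0.02, -0.98]]
{'time_s': 0.1, 'joint_positions': array([-8.60860537e+01,  3.02721834e+01,  8.21485937e+01, -1.40334848e-03,
        6.76885981e+01, -1.02265728e+01]), 'qvel': array([ 0.14152936, -0.03625877, -0.10945124,  0.05597567,  0.00676342,
        0.02424144]), 'tau': array([-3.71576725e-04, -4.40984201e+01, -1.77150983e+01,  6.35891128e-02,
        5.34098223e-02, -3.52409643e-05]), 'position': array([ 0.15267233, -0.60539561,  0.2216876 ]), 'tcp_rot': array([[ 9.69697237e-01,  2.44309730e-01, -1.52908316e-04],
       [ 2.44309573e-01, -9.69695422e-01,  1.90295750e-03],
       [ 3.16636541e-04, -1.88264960e-03, -9.99998178e-01]]), 'force': array([-0.2643496 , -0.20943711,  0.9623209 ]), 'moment': array([-5.07531361e-02,  1.61653750e-02, -2.99610820e-05]), 'grasp_force': 0.0, 'opening': 0.9979832707408826} 0.0187
```

View pics/scene0.png

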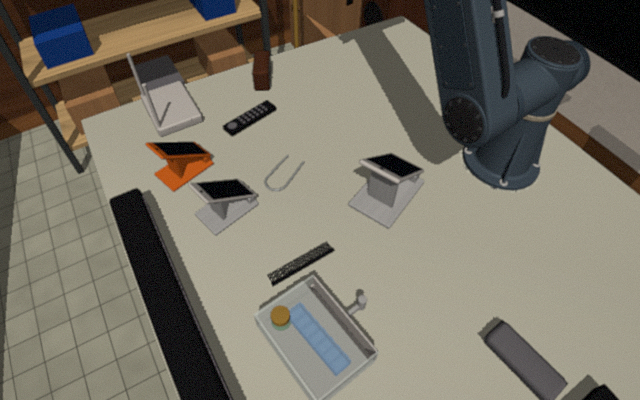

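View pics/top0.png

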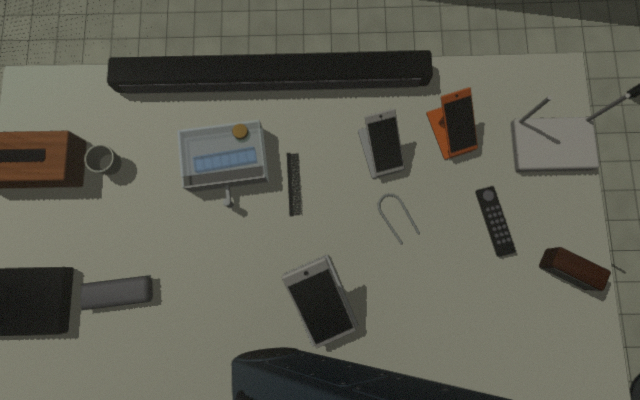

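The caddy is at about (222,155) in the top picture, with its pull at (229,198). There is a grey phone at (383,143), a larger one at (320,300) and an orange one at (455,125). I'll enlarge the caddy and the grey phones.

```bash
python3 - <<'E'
from h import *
t=load('top0');s=load('scene0')
def cr(c,x,y,w,h): return cv2.resize(c['color'][y:y+h,x:x+w,::-1],(400,300),interpolation=cv2.INTER_CUBIC)
a=np.vstack([np.hstack([cr(t,170,115,120,90+0),cr(s,250,265,140,105+30)]) if 0 else np.hstack([cr(t,165,115,128,96),cr(s,240,265,160,120)]),np.hstack([cr(t,345,100,80,60+0) if 0 else cr(t,330,95,128,96),cr(s,180,165,96,72)])])
cv2.imwrite('pics/crop1.png',np.clip(a*1.3,0,255).astype('uint8'))
# phone sizes: screens dark, top view
E
```

```text
(no output)
```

View pics/crop1.png

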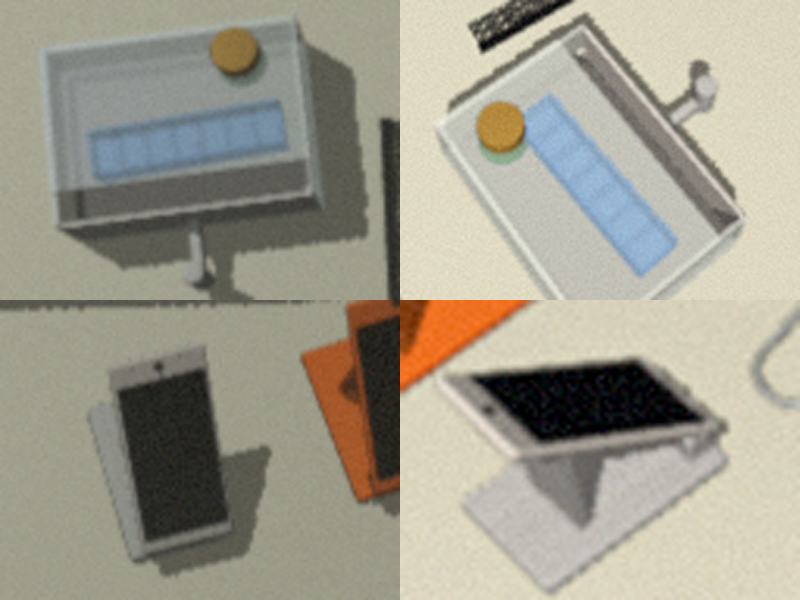

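The crops show the small grey phone's lens at about (380.6,116.4) in the top view and (201.4,191.4) in the scene view. The pull post is at about (228,201) top and (363,301) scene, and the blue organizer lies under the clear roof. Next I'll compute positions.

```bash
python3 - <<'E'
from h import *
np.set_printoptions(precision=4,suppress=True)
t=load('top0');s=load('scene0')
lz=.07+.066*np.sin(np.radians(35))+.004*np.cos(np.radians(35))
def T(x,y,o=(165,115),k=3.125): return (o[0]+(x+.5)/k-.5,o[1]+(y+.5)/k-.5)
P=lambda x,y:T(x,y,(330,95)); S=lambda x,y:T(x,y,(180,165),400/96); C=lambda x,y:T(x,y,(240,265),2.5)
print('lens tri',tri(t,P(158,67),s,S(89,110)),lz, onz(t,P(158,67),lz),onz(s,S(89,110),lz))
ct=onz(t,[P(108,65),P(205,46)],.1163);cb=onz(t,[P(230,228),P(140,255)],.0303)
print('phone corners',ct,cb); print(np.linalg.norm(ct[0]-ct[1]),np.linalg.norm(cb[0]-cb[1]),np.linalg.norm(ct.mean(0)-cb.mean(0)))
d=ct.mean(0)-cb.mean(0);print('yaw phone x axis',np.degrees(np.arctan2(d[1],d[0])), 'centre',(ct.mean(0)+cb.mean(0))/2)
big=onz(t,[(283,280),(326,257),(354,326),(318,346)],.07);print('big',big,np.linalg.norm(big[0]-big[1]),np.linalg.norm(big[1]-big[2]))
print('pull',onz(t,T(195,268),.052),onz(s,C(307,85),.052))
cc=onz(t,[T(42,48),T(297,18),T(62,228)],.062);print('caddy back l,r, front l',cc)
d=cc[0]-cc[1];print('width',np.linalg.norm(d),'ang y',np.degrees(np.arctan2(d[1],d[0])))
print('scene caddy corners',onz(s,[C(186,25),C(342,218),C(37,127)],.062))
for n,c in(('t',t),('s',s)):
    h=cv2.cvtColor(c['color'],cv2.COLOR_RGB2HSV); m=cv2.inRange(h,(95,60,60),(125,255,255)); 
    cs=cv2.findContours(m,0,1)[0]
    for q in cs:
        if cv2.contourArea(q)<200 or (n=='s' and q[:,0,1].min()<250):continue
        w=onz(c,q[:,0],.038)[:,:2].astype('f4'); r=cv2.minAreaRect(w*1000); print('org',n,r)
E
```

```text
lens tri (array([ 0.7441, -0.2096,  0.1112]), np.float64(0.0008531006565031471)) 0.11113265297632502 [[ 0.7437 -0.2094  0.1111]] [[ 0.7444 -0.21    0.1111]]
phone corners [[ 0.7441 -0.1729  0.1163]
 [ 0.7567 -0.243   0.1163]] [[ 0.6437 -0.2697  0.0303]
 [ 0.6239 -0.2001  0.0303]]
0.07124109015911893 0.07241066912723278 0.14735263210567756
yaw phone x axis 12.981557453976299 centre [ 0.6921 -0.2214  0.0733]
big [[ 0.3834  0.0147  0.07  ]
 [ 0.4321 -0.0811  0.07  ]
 [ 0.2834 -0.139   0.07  ]
 [ 0.2432 -0.0606  0.07  ]] 0.1075341454465634 0.1596357928448094
pull [[0.5679 0.1474 0.052 ]] [[0.5661 0.1506 0.052 ]]
caddy back l,r, front l [[0.7387 0.2657 0.062 ]
 [0.7586 0.0714 0.062 ]
 [0.5982 0.2447 0.062 ]]
width 0.1953009358508935 ang y 95.82880146157856
scene caddy corners [[0.6231 0.0622 0.062 ]
 [0.6056 0.2505 0.062 ]
 [0.7617 0.0784 0.062 ]]
org t ((669.623291015625, 158.09951782226562), (33.39435577392578, 145.3143310546875), 9.835348129272461)
org s ((678.1903076171875, 165.29254150390625), (39.10546112060547, 149.98782348632812), 8.833733558654785)
```

```bash
cat >> h.py <<'E'
from scipy.spatial.transform import Rotation as Ro
def down(a):  # tool z down, tool y at heading a deg
    a=np.radians(a); y=np.array([np.cos(a),np.sin(a),0]); z=np.array([0,0,-1.]); return np.c_[np.cross(y,z),y,z]
def go(p,R):
    s=bot.read_state(); Rc=s['tcp_rot']
    print('off',(Rc.T@(np.array(p)-s['position'])).round(4).tolist(),'dr',np.degrees(Ro.from_matrix(Rc.T@R).as_rotvec()).round(2).tolist())
E
python3 -c "
from h import *
go([.567,.149,.215],down(-84))"
```

```text
off [0.5861, -0.6303, 0.0081] dr [-0.11, -0.01, 8.14]
```

servo_tool --targets '[{"offset":[0.586,-0.63,0.008],"dr":[-0.1,0,8.1]},{"offset":[0.586,-0.63,0.008],"dr":[-0.1,0,8.1]},{"offset":[0.586,-0.63,0.008],"dr":[-0.1,0,8.1]},{"offset":[0.586,-0.63,0.008],"dr":[-0.1,0,8.1]},{"offset":[0.586,-0.63,0.008],"dr":[-0.1,0,8.1]},{"offset":[0.586,-0.63,0.008],"dr":[-0.1,0,8.1]},{"offset":[0.586,-0.63,0.008],"dr":[-0.1,0,8.1]},{"offset":[0.586,-0.63,0.008],"dr":[-0.1,0,8.1]},{"offset":[0.586,-0.63,0.008],"dr":[-0.1,0,8.1]},{"offset":[0.586,-0.63,0.008],"dr":[-0.1,0,8.1]},{"offset":[0.586,-0.63,0.008],"dr":[-0.1,0,8.1]},{"offset":[0.586,-0.63,0.008],"dr":[-0.1,0,8.1]},{"offset":[0.586,-0.63,0.008],"dr":[-0.1,0,8.1]},{"offset":[0.586,-0.63,0.008],"dr":[-0.1,0,8.1]},{"offset":[0.586,-0.63,0.008],"dr":[-0.1,0,8.1]},{"offset":[0.586,-0.63,0.008],"dr":[-0.1,0,8.1]},{"offset":[0.586,-0.63,0.008],"dr":[-0.1,0,8.1]},{"offset":[0.586,-0.63,0.008],"dr":[-0.1,0,8.1]},{"offset":[0.586,-0.63,0.008],"dr":[-0.1,0,8.1]},{"offset":[0.586,-0.63,0.008],"dr":[-0.1,0,8.1]}]'

```text
time_s: 1.77
position: [0.5542, 0.1265, 0.2144]
tcp_rot: [[0.994, 0.106, -0.001], [0.106, -0.994, -0.002], [-0.001, 0.002, -1.0]]
force: [0.5, -1.5, 0.7]
opening: 1.002
grasp_force: 0.0
```

servo_tool --targets '[{"offset":[0,0,0],"dr":[0,0,0]}]'

```text
time_s: 1.85
position: [0.5574, 0.1305, 0.2147]
tcp_rot: [[0.994, 0.111, 0.005], [0.111, -0.994, 0.001], [0.005, -0.001, -1.0]]
force: [1.5, -0.1, -0.3]
opening: 1.003
grasp_force: 0.0
```

```bash
python3 -c "
from h import *
print(bot.read_state()['joint_positions'])
go([.567,.149,.215],down(-84))"
```

```text
[1.95405700e+00 2.65858131e+01 9.04898628e+01 8.53328491e-02
 6.26349640e+01 8.55430916e+01]
off [0.0116, -0.0173, -0.0002] dr [-0.05, -0.29, 0.37]
```

servo_tool --targets '[{"offset":[0.0116,-0.0173,0],"dr":[0,0.2,0.3]},{"offset":[0.0116,-0.0173,0.03],"dr":[0,0.2,0.3]},{"offset":[0.0116,-0.0173,0.06],"dr":[0,0.2,0.3]},{"offset":[0.0116,-0.0173,0.09],"dr":[0,0.2,0.3]},{"offset":[0.0116,-0.0173,0.12],"dr":[0,0.2,0.3]},{"offset":[0.0116,-0.0173,0.135],"dr":[0,0.2,0.3]},{"offset":[0.0116,-0.0173,0.135],"dr":[0,0.2,0.3]},{"offset":[0.0116,-0.0173,0.135],"dr":[0,0.2,0.3]}]'

```text
time_s: 2.52
position: [0.5629, 0.1421, 0.0789]
tcp_rot: [[0.995, 0.1, 0.001], [0.1, -0.995, -0.002], [0.001, 0.002, -1.0]]
force: [-0.7, 0.4, 0.0]
opening: 0.999
grasp_force: 0.0
```

```bash
python3 -c "
from h import *
go([.567,.149,.018],down(-84))
t=snap('top','t1');s=snap('scene','s1')
f=lambda c,x,y:cv2.resize(c['color'][y:y+90,x:x+120,::-1],(400,300),interpolation=2)
cv2.imwrite('pics/c2.png',np.hstack([f(t,170,140),f(s,300,250)]))"
```

```text
off [0.0047, -0.0066, 0.0609] dr [0.1, -0.05, -0.28]
```

View pics/c2.png

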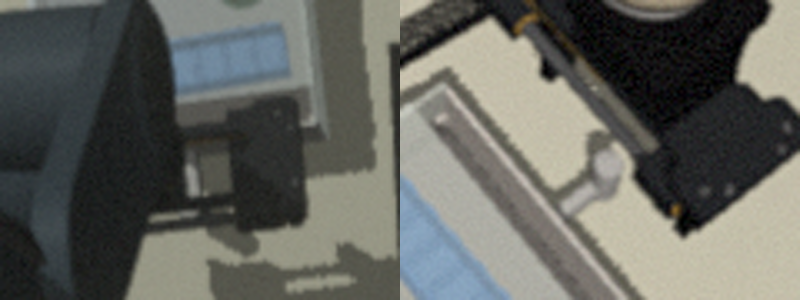

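The post (scene crop (605,165)) is standing in front of the panel with the open fingers on either side of it in plan. I'll descend and grip it.

servo_tool --targets '[{"offset":[0.0047,-0.0066,0.01],"dr":[0,0,0]},{"offset":[0.0047,-0.0066,0.035],"dr":[0,0,0]},{"offset":[0.0047,-0.0066,0.06],"dr":[0,0,0]},{"offset":[0.0047,-0.0066,0.06],"dr":[0,0,0]},{"offset":[0.0047,-0.0066,0.06],"dr":[0,0,0]}]'

```text
time_s: 3.03
position: [0.5676, 0.1498, 0.0194]
tcp_rot: [[0.995, 0.1, 0.002], [0.1, -0.995, -0.001], [0.002, 0.002, -1.0]]
force: [-0.5, 0.0, -0.4]
opening: 1.006
grasp_force: 0.0
```

servo_tool --gripper 1 --targets '[{"offset":[0,0,0],"dr":[0,0,0]},{"offset":[0,0,0],"dr":[0,0,0]},{"offset":[0,0,0],"dr":[0,0,0]},{"offset":[0,0,0],"dr":[0,0,0]},{"offset":[0,0,0],"dr":[0,0,0]},{"offset":[0,0,0],"dr":[0,0,0]},{"offset":[0,0,0],"dr":[0,0,0]},{"offset":[0,0,0],"dr":[0,0,0]}]'

```text
time_s: 3.7
position: [0.568, 0.1494, 0.0199]
tcp_rot: [[0.995, 0.1, 0.004], [0.1, -0.995, -0.001], [0.004, 0.002, -1.0]]
force: [-0.1, 1.3, 0.3]
opening: 0.48
grasp_force: 0.0
```

servo_tool --targets '[{"offset":[0,0,0],"dr":[0,0,0]},{"offset":[0,0,0],"dr":[0,0,0]},{"offset":[0,0,0],"dr":[0,0,0]},{"offset":[0,0,0],"dr":[0,0,0]},{"offset":[0,0,0],"dr":[0,0,0]},{"offset":[0,0,0],"dr":[0,0,0]}]'

```text
time_s: 4.2
position: [0.568, 0.1491, 0.0197]
tcp_rot: [[0.995, 0.1, 0.004], [0.1, -0.995, -0.002], [0.003, 0.002, -1.0]]
force: [0.3, -2.7, -1.0]
opening: 0.193
grasp_force: 30.0
```

servo_tool --targets '[{"offset":[-0.005,0,0],"dr":[0,0,0]},{"offset":[-0.015,0,0],"dr":[0,0,0]},{"offset":[-0.025,0,0],"dr":[0,0,0]},{"offset":[-0.035,0,0],"dr":[0,0,0]},{"offset":[-0.045,0,0],"dr":[0,0,0]},{"offset":[-0.055,0,0],"dr":[0,0,0]},{"offset":[-0.065,0,0],"dr":[0,0,0]},{"offset":[-0.075,0,0],"dr":[0,0,0]},{"offset":[-0.085,0,0],"dr":[0,0,0]},{"offset":[-0.095,0,0],"dr":[0,0,0]},{"offset":[-0.1,0,0],"dr":[0,0,0]},{"offset":[-0.1,0,0],"dr":[0,0,0]}]'

```text
time_s: 5.2
position: [0.4724, 0.1381, 0.0197]
tcp_rot: [[0.995, 0.101, 0.012], [0.101, -0.995, -0.002], [0.012, 0.004, -1.0]]
force: [5.7, -8.0, -4.7]
opening: 0.198
grasp_force: 30.0
```

servo_tool --targets '[{"offset":[-0.003,0.001,0],"dr":[0,0,0]},{"offset":[-0.006,0.002,0],"dr":[0,0,0]},{"offset":[-0.009,0.002,0],"dr":[0,0,0]},{"offset":[-0.012,0.003,0],"dr":[0,0,0]},{"offset":[-0.012,0.003,0],"dr":[0,0,0]}]'

```text
time_s: 5.62
position: [0.4616, 0.1366, 0.0197]
tcp_rot: [[0.995, 0.098, 0.014], [0.098, -0.995, 0.001], [0.014, 0.0, -1.0]]
force: [6.3, 6.9, -5.5]
opening: 0.196
grasp_force: 30.0
```

servo_tool --targets '[{"offset":[-0.003,-0.001,0],"dr":[0,0,0]},{"offset":[-0.006,-0.001,0],"dr":[0,0,0]},{"offset":[-0.008,-0.001,0],"dr":[0,0,0]},{"offset":[-0.008,-0.001,0],"dr":[0,0,0]}]'

```text
time_s: 5.95
position: [0.4573, 0.1362, 0.0198]
tcp_rot: [[0.995, 0.099, 0.021], [0.099, -0.995, 0.0], [0.021, 0.002, -1.0]]
force: [10.4, 1.9, -10.1]
opening: 0.198
grasp_force: 30.0
```

servo_tool --targets '[{"offset":[-0.003,0,0],"dr":[0,0,0]},{"offset":[-0.005,0,0],"dr":[0,0,0]},{"offset":[-0.005,0,0],"dr":[0,0,0]}]'

```text
time_s: 6.2
position: [0.457, 0.1361, 0.0199]
tcp_rot: [[0.995, 0.098, 0.031], [0.098, -0.995, 0.001], [0.031, 0.002, -1.0]]
force: [16.4, 5.3, -15.3]
opening: 0.199
grasp_force: 30.0
```

servo_tool --targets '[{"offset":[0.005,0,0],"dr":[0,0,0]},{"offset":[0.007,0,0],"dr":[0,0,0]}]'

```text
time_s: 6.37
position: [0.4572, 0.1362, 0.0198]
tcp_rot: [[0.995, 0.099, 0.016], [0.099, -0.995, -0.0], [0.016, 0.002, -1.0]]
force: [6.3, -0.5, -2.8]
opening: 0.2
grasp_force: 30.0
```

servo_tool --gripper -0.35 --targets '[{"offset":[0,0,0],"dr":[0,0,0]},{"offset":[0,0,0],"dr":[0,0,0]},{"offset":[0,0,0],"dr":[0,0,0]},{"offset":[0,0,0],"dr":[0,0,0]},{"offset":[0,0,0],"dr":[0,0,0]},{"offset":[0,0,0],"dr":[0,0,0]},{"offset":[0,0,0],"dr":[0,0,0]}]'

```text
time_s: 6.95
position: [0.4505, 0.1356, 0.0194]
tcp_rot: [[0.995, 0.1, 0.003], [0.1, -0.995, -0.001], [0.003, 0.002, -1.0]]
force: [0.2, -0.6, 0.6]
opening: 0.626
grasp_force: 0.0
```

servo_tool --targets '[{"offset":[0,0,-0.02],"dr":[0,0,0]},{"offset":[0,0,-0.05],"dr":[0,0,0]},{"offset":[0,0,-0.09],"dr":[0,0,0]},{"offset":[0,0,-0.12],"dr":[0,0,0]},{"offset":[0,0,-0.16],"dr":[0,0,0]},{"offset":[0,0,-0.18],"dr":[0,0,0]},{"offset":[-0.01,0.15,-0.18],"dr":[0,0,0]},{"offset":[-0.01,0.15,-0.18],"dr":[0,0,0]},{"offset":[-0.01,0.15,-0.18],"dr":[0,0,0]},{"offset":[-0.01,0.15,-0.18],"dr":[0,0,0]},{"offset":[-0.01,0.15,-0.18],"dr":[0,0,0]}]'

```text
time_s: 7.87
position: [0.4561, -0.0186, 0.1999]
tcp_rot: [[0.995, 0.095, 0.006], [0.095, -0.995, -0.003], [0.005, 0.004, -1.0]]
force: [0.7, 1.3, 0.6]
opening: 0.677
grasp_force: 0.0
```

```bash
python3 -c "
from h import *
t=snap('top','t3');s=snap('scene','s3')
f=lambda c,x,y:cv2.resize(c['color'][y:y+120,x:x+160,::-1],(400,300),interpolation=2)
cv2.imwrite('pics/c3.png',np.hstack([f(t,160,120),f(s,255,250)]))
for n,c in(('t',t),('s',s)):
    h=cv2.cvtColor(c['color'],cv2.COLOR_RGB2HSV); m=cv2.inRange(h,(95,60,60),(125,255,255)) 
    for q in cv2.findContours(m,0,1)[0]:
        if cv2.contourArea(q)<200 or (n=='s' and q[:,0,1].min()<230):continue
        print(n,cv2.minAreaRect(onz(c,q[:,0],.038)[:,:2].astype('f4')*1000),cv2.boundingRect(q))
"
```

```text
t ((554.78564453125, 190.13424682617188), (39.6306037902832, 64.51335144042969), 7.6005120277404785) (196, 198, 28, 20)
s ((569.1434936523438, 152.22299194335938), (44.280853271484375, 152.8840789794922), 8.951895713806152) (331, 271, 64, 69)
```

View pics/c3.png

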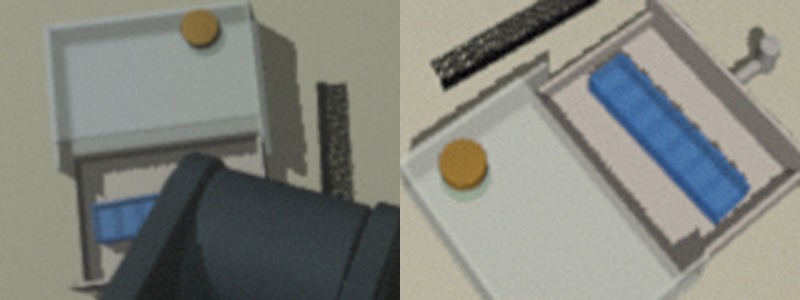

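The scene crop shows the drawer fully out with the organizer clear in the tray, its centre near (668,137) in the crop, about (0.564, 0.150) in the world at a yaw of 9°.

```bash
python3 -c "
from h import *
go([.564,.150,.15],down(9))"
```

```text
off [0.1246, -0.1537, 0.0497] dr [0.19, -0.09, -93.43]
```

servo_tool --targets '[{"offset":[0.1246,-0.1537,0],"dr":[0,0,-7]},{"offset":[0.1246,-0.1537,0],"dr":[0,0,-14]},{"offset":[0.1246,-0.1537,0],"dr":[0,0,-21]},{"offset":[0.1246,-0.1537,0],"dr":[0,0,-28]},{"offset":[0.1246,-0.1537,0],"dr":[0,0,-35]},{"offset":[0.1246,-0.1537,0],"dr":[0,0,-42]},{"offset":[0.1246,-0.1537,0],"dr":[0,0,-49]},{"offset":[0.1246,-0.1537,0],"dr":[0,0,-56]},{"offset":[0.1246,-0.1537,0],"dr":[0,0,-63]},{"offset":[0.1246,-0.1537,0],"dr":[0,0,-70]},{"offset":[0.1246,-0.1537,0],"dr":[0,0,-77]},{"offset":[0.1246,-0.1537,0.02],"dr":[0,0,-84]},{"offset":[0.1246,-0.1537,0.04],"dr":[0.1,0,-90]},{"offset":[0.1246,-0.1537,0.05],"dr":[0.1,0,-93.4]},{"offset":[0.1246,-0.1537,0.05],"dr":[0.1,0,-93.4]},{"offset":[0.1246,-0.1537,0.05],"dr":[0.1,0,-93.4]},{"offset":[0.1246,-0.1537,0.05],"dr":[0.1,0,-93.4]}]'

```text
time_s: 9.38
position: [0.564, 0.152, 0.1503]
tcp_rot: [[-0.159, 0.987, 0.003], [0.987, 0.159, -0.0], [-0.001, 0.003, -1.0]]
force: [0.5, 0.2, 0.1]
opening: 0.673
grasp_force: 0.0
```

```bash
python3 -c "
from h import *
go([.564,.150,.0135],down(9)); print(bot.read_state()['joint_positions'])"
```

```text
off [-0.0019, -0.0007, 0.1368] dr [0.18, 0.04, 0.14]
[ 4.14111570e+00  3.22711763e+01  9.21652643e+01 -2.72351017e-02
  5.53781833e+01 -4.97974437e+00]
```

servo_tool --targets '[{"offset":[-0.002,-0.0007,0.03],"dr":[0.1,0,0]},{"offset":[-0.002,-0.0007,0.06],"dr":[0.1,0,0]},{"offset":[-0.002,-0.0007,0.08],"dr":[0.1,0,0]},{"offset":[-0.002,-0.0007,0.1],"dr":[0.1,0,0]},{"offset":[-0.002,-0.0007,0.115],"dr":[0.1,0,0]},{"offset":[-0.002,-0.0007,0.128],"dr":[0.1,0,0]},{"offset":[-0.002,-0.0007,0.136],"dr":[0.1,0,0]},{"offset":[-0.002,-0.0007,0.136],"dr":[0.1,0,0]},{"offset":[-0.002,-0.0007,0.136],"dr":[0.1,0,0]}]'

```text
time_s: 10.13
position: [0.5644, 0.1491, 0.0143]
tcp_rot: [[-0.159, 0.987, 0.002], [0.987, 0.159, -0.001], [-0.001, 0.002, -1.0]]
force: [-0.1, -0.9, 0.4]
opening: 0.677
grasp_force: 0.0
```

servo_tool --gripper 1 --targets '[{"offset":[0,0,0],"dr":[0,0,0]},{"offset":[0,0,0],"dr":[0,0,0]},{"offset":[0,0,0],"dr":[0,0,0]},{"offset":[0,0,0],"dr":[0,0,0]},{"offset":[0,0,0],"dr":[0,0,0]},{"offset":[0,0,0],"dr":[0,0,0]},{"offset":[0,0,0],"dr":[0,0,0]},{"offset":[0,0,0],"dr":[0,0,0]}]'

```text
time_s: 10.8
position: [0.5646, 0.1489, 0.0144]
tcp_rot: [[-0.159, 0.987, 0.002], [0.987, 0.159, -0.001], [-0.001, 0.002, -1.0]]
force: [-0.8, 0.3, 5.4]
opening: 0.414
grasp_force: 30.0
```

servo_tool --targets '[{"offset":[0,0,-0.005],"dr":[0,0,0]},{"offset":[0,0,-0.02],"dr":[0,0,0]},{"offset":[0,0,-0.05],"dr":[0,0,0]},{"offset":[0,0,-0.08],"dr":[0,0,0]},{"offset":[0,0,-0.12],"dr":[0,0,0]},{"offset":[0,0,-0.16],"dr":[0,0,0]},{"offset":[0,0,-0.2],"dr":[0,0,0]},{"offset":[0,0,-0.22],"dr":[0,0,0]},{"offset":[0,0,-0.22],"dr":[0,0,0]},{"offset":[0,0,-0.22],"dr":[0,0,0]}]'

```text
time_s: 11.63
position: [0.5636, 0.149, 0.2346]
tcp_rot: [[-0.159, 0.987, 0.002], [0.987, 0.159, -0.001], [-0.001, 0.002, -1.0]]
force: [-0.3, -0.8, -1.1]
opening: 0.41
grasp_force: 30.0
```

```bash
cat >> h.py <<'E'
def phone(yaw):
    a,b=np.radians([yaw,35]); h=np.array([np.cos(a),np.sin(a),0]); k=np.array([0,0,1.])
    x=np.cos(b)*h+np.sin(b)*k; z=-np.sin(b)*h+np.cos(b)*k; return np.c_[x,np.cross(z,x),z]
LENS=np.array([.744,-.2097,.1112])
E
python3 - <<'E'
from h import *
t=load('top0');s0=load('scene0')
# screen yaw: dark contour in top view, rays onto the phone plane
for n,c,box in(('t',t,(355,105,410,185)),('s',s0,(185,170,265,210))):
    x0,y0,x1,y1=box; g=cv2.cvtColor(c['color'],cv2.COLOR_RGB2GRAY)[y0:y1,x0:x1]
    m=(g<45).astype('uint8'); q=max(cv2.findContours(m,0,1)[0],key=cv2.contourArea)[:,0]+[x0,y0]
    for yaw in(13,):
        P=phone(yaw); o,d=ray(c,q); lam=((LENS-o)@P[:,2])/(d@P[:,2]); w=(o+d*lam[:,None]-LENS)@P
        print(n,cv2.contourArea(q.astype('f4')),cv2.minAreaRect((w[:,:2]*1000).astype('f4')))
# organizer in hand
c=snap('scene','s4'); st=bot.read_state(); p=st['position'];R=st['tcp_rot'];print(p,st['opening'])
h=cv2.cvtColor(c['color'],cv2.COLOR_RGB2HSV); m=cv2.inRange(h,(95,60,40),(125,255,255)); m[:150,:200]=0
for q in cv2.findContours(m,0,1)[0]:
    if cv2.contourArea(q)>100:print(cv2.contourArea(q),cv2.boundingRect(q))
cs=[p+R@np.array([a,b,g]) for a in(-.075,.075) for b in(-.018,.018) for g in(-.0236,.0044)]
print(proj(c,cs).round(0).tolist())
im=c['color'][:,:,::-1].copy()
for u in proj(c,cs): cv2.circle(im,tuple(int(v) for v in u.round()),1,(0,0,255),-1)
u=proj(c,p)[0].astype(int); cv2.imwrite('pics/c4.png',cv2.resize(im[max(0,u[1]-75):u[1]+75,u[0]-100:u[0]+100],(800,600),interpolation=2))
z=phone(13)[:,2]; print('final', LENS+.1544*z)
E
```

```text
t 1261.5 ((-69.41171264648438, -1.1207618713378906), (119.08238983154297, 64.36585998535156), 0.9521050453186035)
s 578.5 ((-68.23237609863281, -0.16254234313964844), (117.89677429199219, 58.55529022216797), 0.7349423170089722)
[0.56249383 0.14884461 0.23282989] 0.40827989500491424
1076.0 (370, 243, 50, 47)
531.0 (200, 0, 36, 20)
[[352.0, 206.0], [351.0, 216.0], [336.0, 218.0], [335.0, 227.0], [421.0, 269.0], [417.0, 277.0], [404.0, 283.0], [401.0, 291.0]]
final [ 0.65770959 -0.22962171  0.23767708]
```

View pics/c4.png

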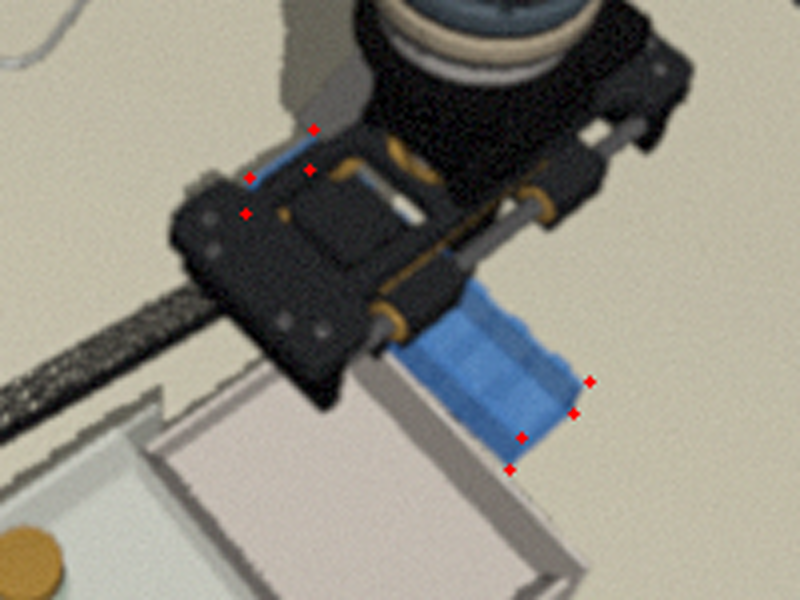

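```bash
cat >> h.py <<'E'
P=phone(13.8); RF=np.c_[P[:,1],P[:,0],-P[:,2]]; PF=LENS+.15*P[:,2]-RF@np.array([-.001,0,.0044])
E
python3 -c "
from h import *
print(PF);go(PF,RF);print(bot.read_state()['joint_positions'])"
```

```text
[ 0.65775762 -0.22985344  0.23767708]
off [-0.389, 0.0339, -0.0047] dr [-35.08, 1.45, -4.5]
[ 3.84814913e+00  2.62493285e+01  8.76989138e+01 -4.94831490e-02
  6.61473634e+01 -5.27234895e+00]
```

servo_tool --targets '[{"offset":[-0.01,0.001,0],"dr":[-1,0,0]},{"offset":[-0.03,0.003,0],"dr":[-2.7,0.1,-0.3]},{"offset":[-0.055,0.005,-0.001],"dr":[-5,0.2,-0.6]},{"offset":[-0.085,0.0075,-0.001],"dr":[-7.7,0.3,-1]},{"offset":[-0.115,0.01,-0.001],"dr":[-10.4,0.4,-1.3]},{"offset":[-0.145,0.0125,-0.002],"dr":[-13,0.5,-1.7]},{"offset":[-0.175,0.015,-0.002],"dr":[-15.8,0.7,-2]},{"offset":[-0.205,0.018,-0.002],"dr":[-18.5,0.8,-2.4]},{"offset":[-0.235,0.0205,-0.003],"dr":[-21.2,0.9,-2.7]},{"offset":[-0.265,0.023,-0.003],"dr":[-23.9,1,-3]},{"offset":[-0.295,0.0257,-0.004],"dr":[-26.6,1.1,-3.4]},{"offset":[-0.325,0.0283,-0.004],"dr":[-29.3,1.2,-3.8]},{"offset":[-0.35,0.0305,-0.004],"dr":[-31.6,1.3,-4.1]},{"offset":[-0.37,0.032,-0.0045],"dr":[-33.4,1.4,-4.3]},{"offset":[-0.382,0.0333,-0.0047],"dr":[-34.5,1.4,-4.4]},{"offset":[-0.389,0.0339,-0.0047],"dr":[-35.1,1.45,-4.5]},{"offset":[-0.389,0.0339,-0.0047],"dr":[-35.1,1.45,-4.5]},{"offset":[-0.389,0.0339,-0.0047],"dr":[-35.1,1.45,-4.5]},{"offset":[-0.389,0.0339,-0.0047],"dr":[-35.1,1.45,-4.5]}]'

```text
time_s: 13.27
position: [0.6583, -0.2284, 0.2378]
tcp_rot: [[-0.239, 0.795, 0.557], [0.971, 0.195, 0.139], [0.001, 0.574, -0.819]]
force: [-0.8, 0.1, -1.0]
opening: 0.411
grasp_force: 30.0
```

```bash
python3 - <<'E'
from h import *
go(PF,RF);st=bot.read_state();print(st['joint_positions'],st['opening'])
c=snap('scene','s5');t=snap('top','t5')
R,p=st['tcp_rot'],st['position']
cs=[p+R@np.array([a-.001,b,g]) for a in(-.075,.075) for b in(-.018,.018) for g in(-.0236,.0044)]
im=c['color'][:,:,::-1].copy()
for u in proj(c,cs): cv2.circle(im,tuple(int(v) for v in u.round()),1,(0,0,255),-1)
im2=t['color'][:,:,::-1].copy()
for u in proj(t,cs): cv2.circle(im2,tuple(int(v) for v in u.round()),1,(0,0,255),-1)
def cut(i,u): x,y=[int(v) for v in u]; x=min(max(x-80,0),480);y=min(max(y-60,0),280); return cv2.resize(i[y:y+120,x:x+160],(400,300),interpolation=2)
top=np.hstack([cut(im,proj(c,p)[0]),cut(im2,proj(t,p)[0])]); bot_=cv2.resize(im,(480,300)); b2=cv2.resize(im2[:,230:640],(320,300))
cv2.imwrite('pics/c5.png',np.vstack([top,np.hstack([bot_,b2])]))
E
```

```text
off [-0.0013, -0.0008, -0.0004] dr [0.06, -0.1, -0.0]
[-40.4905469   28.03776807  94.17110943  42.24784931  44.0453185
 -81.8879624 ] 0.41101668014811465
```

View pics/c5.png

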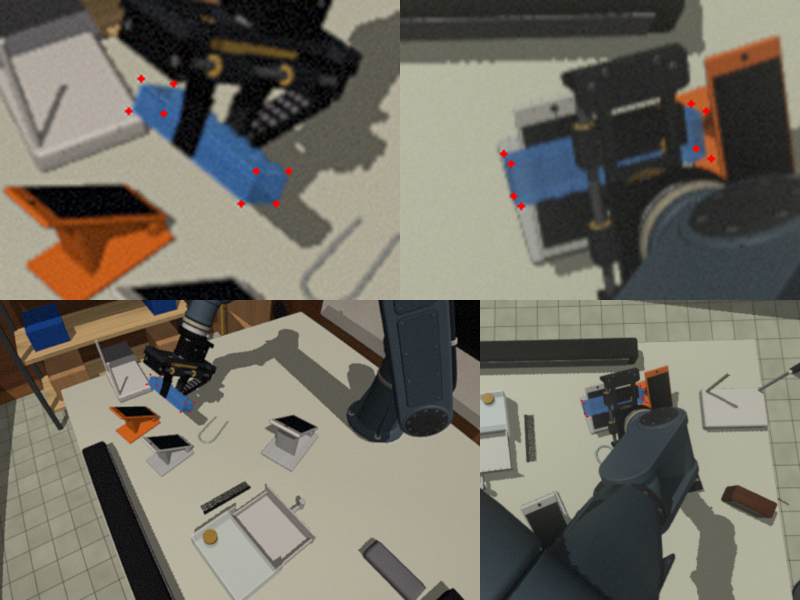

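The organizer sits in the hand where the model puts it, to 1–2 mm: scene crop ends at about (135,95) and (288,185). It is in front of the grey phone, and the phone and the open drawer are undisturbed. I'll make a last small trim and let it settle.

servo_tool --targets '[{"offset":[-0.001,-0.001,0],"dr":[0,0,0]},{"offset":[-0.001,-0.001,0],"dr":[0,0,0]},{"offset":[-0.001,-0.001,0],"dr":[0,0,0]},{"offset":[-0.001,-0.001,0],"dr":[0,0,0]},{"offset":[-0.001,-0.001,0],"dr":[0,0,0]},{"offset":[-0.001,-0.001,0],"dr":[0,0,0]},{"offset":[-0.001,-0.001,0],"dr":[0,0,0]},{"offset":[-0.001,-0.001,0],"dr":[0,0,0]}]'

```text
time_s: 14.03
position: [0.6584, -0.2309, 0.2383]
tcp_rot: [[-0.238, 0.794, 0.559], [0.971, 0.195, 0.137], [-0.0, 0.576, -0.818]]
force: [-0.2, -0.7, -0.7]
opening: 0.413
grasp_force: 30.0
```

```bash
python3 -c "
from h import *
go(PF,RF);s=bot.read_state();print(s['time_s'],abs(s['qvel']).max(),s['grasp_force']);print(ticket.hand_in())"
```

```text
off [0.0012, -0.0007, 0.0002] dr [0.16, 0.03, 0.01]
14.0333 0.11692465015791882 29.995651377830654
the job is handed in; nothing more can be done
None
```

I handed the job in at 14.0 s: the drawer is out at its stop and left open, and the arm is holding the organizer still about 15 cm in front of the small grey phone's lens, underside facing it and long side level, within about 2 mm of the aim point by my own measurements; the hand-in returned no verdict.

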